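# Build up a ring clamping arbor in order

## Task

Mount the small rolled ring on the arbor stand, one part at a time: lower the support disc over the post, hub up, until it lies flat on the base; stand the small ring on it, round its step; lay the cover disc flat on the ring with its step down inside the ring; and last put the cap on the post, down inside the cover's collar. Lower each part home rather than dropping it, and leave the other things on the table where they are.

Things in the scene. Friction and masses are not known exactly. Their poses are not given: they have to be found in the camera images.
- post_foot (a point): top face of the arbor stand's base at the foot of its post, 10 mm above the table; z up. The stand is fixed: a dark square steel plate 130 x 130 x 10 mm with a screw head 6 mm high near each corner and, in its middle, an upright steel post 16 mm in diameter that rises 88 mm above this point, the last 9 mm tapering to 7 mm
- support_center (a point): support disc, steel: point on its axis (z, up), 16 mm above its underside. From below: flange 108 mm across, 8 thick; low step 79 across, 7 high, that centres the ring; hub (the grip) 40 across, rising 24 above the flange, to 32 in all. 20 mm hole through it: 2 mm play each way on the post. Starts hub up. Seated, this point is 16 mm above post_foot. 0.35 kg
- ring_center (a point): small grey steel ring, 100 mm across outside, 50 high, ends alike; its centre, z its axis. Grip across the wall (4 to 8 mm thick, mid-wall 46 mm from the axis), one finger inside, near the top edge: seated, this point is 33 mm above post_foot and the post stands 30 mm above the ring's top, which the gripper's body must clear. About 3 mm play each way on the discs' steps. 0.4 kg
- cover_center (a point): cover disc, steel: point on its axis (z, up), 16 mm above its underside. From below: step 79 mm across, 8 high, that fits inside the ring; flange 108 across, 8 thick; collar (the grip), a tube 64 across outside, 52 inside, rising 16 above the flange, to 32 in all. 20 mm hole through it for the post. Starts collar up. Seated, this point is 66 mm above post_foot. 0.35 kg
- cap_center (a point): cap, a dark steel knob 48 mm high: point on its axis (z, up), 24 mm above its underside. From below: skirt 44 mm across, 26 high, with a blind 20 mm hole 26 deep for the post; fluted round head (the grip) 60 across, 22 high. Starts skirt down. It rests on the cover's flange, inside its collar; seated, this point is 90 mm above post_foot. 0.25 kg
- large_ring: a dark rolled ring 132 mm across and 42 mm high; origin under its centre. Not part of the job
- flange: a turned pipe flange 103 mm across, 30 mm high with bolt holes; origin under its centre. Not part of the job
- wood_block: a brown wooden block 55 x 120 x 35 mm (x, y, z); origin under its centre. Not part of the job
- vee_block: a steel vee block 50 x 60 x 36 mm; origin under its centre. Not part of the job
There are look-alikes about, which are no part of the job. What is shaped like the part that bears cap_center but purple or turquoise is not meant. What is shaped like the part that bears ring_center but blue is not meant.

How it is judged:
By the outcome, as a careful person would: the job done as asked, in the order asked, and still so for the second after the job is handed in, with the robot touching nothing.
It also fails if it takes over 72 s, if anything falls off the work surface, if the arm or the gripper's body presses on something with over 40 N, if the wrist force passes 120 N, or if a joint passes its speed limit or range.

## Robot

A 7-joint arm with a two-finger parallel gripper is mounted at the origin on a cart in front of the work surface, level with it; the furniture and walls round the work are solid. World frame = base frame: x ahead of the robot, y to its left, z up, the work surface at z = 0. Lengths are in m, angles in rad, forces in N, time in s.
With the tool pointing down it reaches from about 0.425 to 0.875 m from the base axis. Payload 4.7 kg.
Tool frame: the origin (TCP) lies at the very end of the fingers, on their centre line; the grasp point (between the pads) lies 19 mm behind it; z points along the fingers, y is the line along which they close (so a half turn about z gives the same grasp; the last joint's range is limited). The gripper opens to 85 mm and grips with 20 to 120 N. Pads are 22 mm wide; open, the fingers measure 114 mm over their backs; the gripper's body (76 mm by 85 mm) begins 54 mm behind the grasp point. The pads swing forward as they close: fully open they stand 13 mm farther back than shut.
Start: joints at [1.174, 0.321, -0.07, 1.45, 0.023, 1.371, -0.057], TCP at [0.26, -0.596, 0.231] pointing down, gripper open.
Joint ranges: [-2.86, 2.86], [-0.3, 2.09], [-1.38, 1.24], [0.06, 2.45], [-1.56, 4.7], [0.09, 2.05], [-2.69, 2.69]. Speed limits (rad/s): [2.57, 2.57, 3.14, 3.14, 3.14, 3.14, 3.14].

## Interface

Orientations are given as [roll, pitch, yaw] about the fixed x, y, z axes, in that order (R = Rz(yaw) Ry(pitch) Rx(roll)).
In Python, from bench import manip gives the robot as it stands. Calls block until the motion is done:
- manip.move_ptp(position, orientation): joint-space move of the TCP to a pose.
- manip.servo_line(position, v=0.15, rotation=None, max_force=None): straight line of the TCP; rotation=None keeps the orientation; v is the mean speed in m/s. With max_force (N) it stops when the force on the tool has changed by that much, and returns True; else False.
- manip.move_joints(angles): joint-space move.
- manip.grip(opening, strength=None): opening from 0.0 (shut) to 1.0 (fully open); strength is the grip in N (None keeps the last); returns when the fingers have stopped.
- manip.sleep(seconds).
- manip.inverse_kinematics(position, orientation): joint angles nearest the present ones, or None.
- manip.observe(): the state.
- manip.camera(name): name is "scene" or "top" or "wrist"; returns the picture (480x640x3 uint8, red, green, blue); there is no depth.
- manip.camera_params(name): a dict with "fx", "fy", "cx", "cy" (pixels), "eye" and "attitude" of the camera in the world; the wrist camera has in their place "T_tool_cam" (4x4, takes a point from camera to tool coordinates, whose origin is the TCP and whose axes are the flange's). Camera axes: x right, y up, looking along -z (the intrinsics and any distortion apply to the point x, -y, -z); pixel columns grow to the right and rows downward; lengths in m; the calibration is good to about 2 mm. A picture is of the moment at which its call begins: read the wrist's pose just before it. camera_params takes no time and is no camera call.
A pose or a line that the arm cannot do raises manip.PlanningError and nothing moves.
- manip.sign_off(): hands the job in; it is judged then, once.
The state is a dict: "time_s": time; "qpos": joint angles; "qd": joint speeds; "joint_efforts": joint torques, N m; "tcp_pos": TCP position; "orientation": TCP orientation; "ft_force": force on the tool from outside, world axes, zero at the start; "moment": the same for the moment, N m; "finger_gap": opening from 0.0 (shut) to 1.0 (fully open); "grip_force": force on a finger pad.
Only numpy, scipy, OpenCV 4.12 (cv2) and the standard library are available. Lean on these libraries where they do the work, as an engineer would, in place of code of your own. Each camera call takes 0.05 s, during which the arm holds its last target. There are 200 camera calls.

## Working session

There is one attempt and no reset: what is moved stays moved. The work goes in short steps, each a Python script; the robot and the scene stay as the last script left them, time stands still between calls to the robot, and variables do not carry over. Pictures are saved under pics/ and viewed, at most 10 in all, crops included, and the job is handed in when it is done.

```bash
mkdir -p pics; ls
python3 - <<'E'
from bench import manip
import cv2
for n in("top","scene"):
    cv2.imwrite(f"pics/{n}0.png",manip.camera(n)[:,:,::-1]); print(n,manip.camera_params(n))
print(manip.camera_params("wrist")); print(manip.observe())
E
```

```text
pics
top {'fx': 613.5765684726413, 'fy': 613.5765684726413, 'cx': 311.1427728277275, 'cy': 244.18385040389086, 'eye': array([0.42575399, 0.01346018, 1.87026126]), 'attitude': array([ 0.08689905, -0.01314917, -1.54355018])}
scene {'fx': 446.7000195155174, 'fy': 446.7000195155174, 'cx': 314.347838718835, 'cy': 244.2840116674729, 'eye': array([-0.07466655,  0.84185947,  0.7476699 ]), 'attitude': array([ 0.98987746, -0.00717247, -2.46205797])}
{'fx': 401.75240445273795, 'fy': 401.75240445273795, 'cx': 320.24893161497386, 'cy': 234.39503364798452, 'T_tool_cam': array([[ 6.80597941e-04,  9.62598709e-01,  2.70930363e-01,
         6.93271562e-02],
       [ 9.99999047e-01, -3.29792140e-04, -1.34034370e-03,
         1.03387673e-04],
       [-1.20086241e-03,  2.70931017e-01, -9.62598017e-01,
        -1.42080519e-01],
       [ 0.00000000e+00,  0.00000000e+00,  0.00000000e+00,
         1.00000000e+00]])}
{'time_s': 0.1, 'qpos': array([ 1.17410617,  0.32173222, -0.07003078,  1.45153568,  0.02260755,
        1.37079911, -0.05688659]), 'qd': array([-7.35447051e-04, -1.96082056e-03,  1.17254445e-03, -3.38912624e-03,
       -9.13729993e-05,  5.80239100e-04,  6.22920802e-04]), 'joint_efforts': array([-6.86175717e-04, -4.94879150e+01, -3.84362591e-01, -3.15212774e+01,
        1.28784747e-02,  7.49267929e-03,  1.43247479e-05]), 'tcp_pos': array([ 0.25930184, -0.5955246 ,  0.23035196]), 'orientation': array([-3.13990778e+00,  1.17044224e-04,  4.10781455e-01]), 'ft_force': array([-0.23694014, -0.39049454, -0.02353081]), 'moment': array([-0.00370728, -0.02349808,  0.04520421]), 'grip_force': 0.0, 'finger_gap': 0.99835114467408}
```

View pics/top0.png

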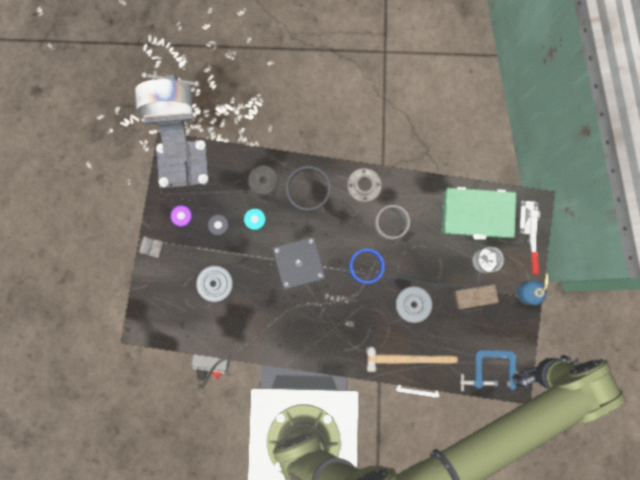

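View pics/scene0.png

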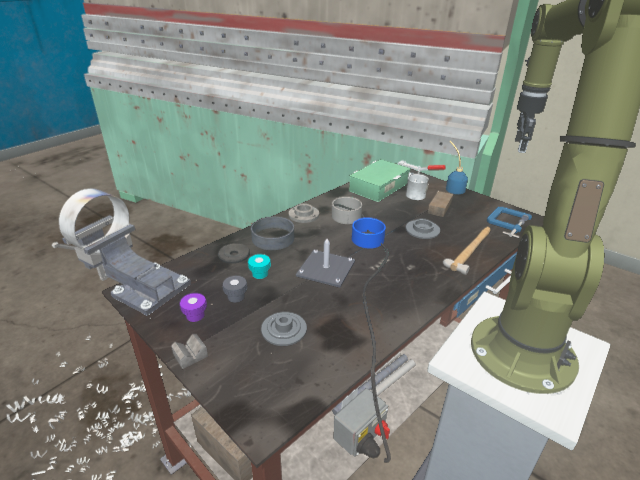

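The top view shows the post at about (298,262), discs at (214,284) and (414,304), the grey ring at (393,222), the dark cap at (218,225), and the blue ring and purple/turquoise caps as decoys. I'll enlarge these areas.

Run:
```python
import cv2,numpy as np
t=cv2.imread("pics/top0.png");s=cv2.imread("pics/scene0.png")
def c(im,u,v,h,n=260):
    return cv2.resize(im[v-h:v+h,u-h:u+h],(n,n),interpolation=cv2.INTER_CUBIC)
r1=[c(t,214,284,26),c(t,414,304,26),c(t,298,262,32)]
r2=[c(t,393,222,26),c(t,218,225,26),c(s,284,328,32)]
cv2.imwrite("pics/m1.png",np.vstack([np.hstack(r1),np.hstack(r2)]))
```

```text
(no output)
```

View pics/m1.png

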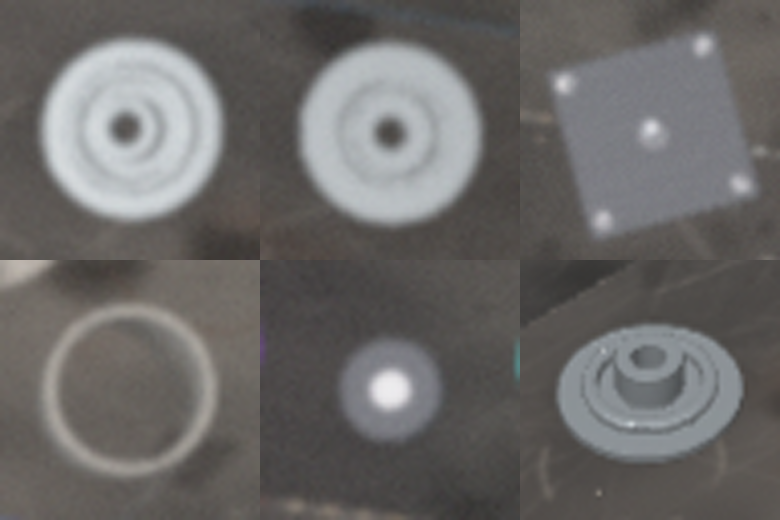

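The left disc (narrow hub plus step) is the support. The right disc (wide collar) is the cover. Next I'll get coarse positions, check IK, and do a hover tour with the wrist camera, ending over the support.

```bash
cat > h.py <<'E'
import numpy as np,cv2
from scipy.spatial.transform import Rotation as R
from bench import manip as m
def cam(name,obs=None):
    p=m.camera_params(name); K=np.array([[p['fx'],0,p['cx']],[0,p['fy'],p['cy']],[0,0,1]])
    if name=="wrist":
        T=np.eye(4);T[:3,:3]=R.from_euler('xyz',obs['orientation']).as_matrix();T[:3,3]=obs['tcp_pos'];T=T@p['T_tool_cam']
        A,e=T[:3,:3],T[:3,3]
    else: A,e=R.from_euler('xyz',p['attitude']).as_matrix(),p['eye']
    return K,A@np.diag([1,-1,-1]),e
def pix2w(c,uv,z):
    K,A,e=c; d=A@np.linalg.solve(K,[*uv,1]); return (e+d*(z-e[2])/d[2])[:2]
def ortho(img,c,ctr,z,half=.075,n=260):
    "world-plane view, image up = +x, left = +y"
    K,A,e=c; s=2*half/n
    G=np.array([[0,-s,ctr[0]+half-s/2],[-s,0,ctr[1]+half-s/2],[0,0,z],[0,0,1]])
    H=K@A.T@np.hstack([np.eye(3),-e[:,None]])@G
    return cv2.warpPerspective(img,H,(n,n),flags=cv2.INTER_LINEAR|cv2.WARP_INVERSE_MAP)
D=[np.pi,0,0]
E
python3 - <<'E'
from h import *
c=cam("top")
P={k:pix2w(c,uv,z) for k,(uv,z) in dict(cover=((413.7,304.3),.014),ring=((392.6,221.6),.045),post=((298.8,262.7),.01),cap=((217.6,224.4),.04),support=((214,283.5),.008)).items()}
for k,v in P.items():
    print(k,v.round(4),np.hypot(*v).round(3),[(y,m.inverse_kinematics([*v,z],[np.pi,0,y]) is not None) for y in(0,.4,-.4,.8) for z in (.03,.25)])
np.savez("coarse.npz",**P)
print([ (y,None if q is None else q.round(2)) for y in(0,.4) for q in [m.inverse_kinematics([*P['post'],.25],[np.pi,0,y])]])
E
```

```text
cover [ 0.4148 -0.3209] 0.524 [(0, True), (0, True), (0.4, True), (0.4, True), (-0.4, True), (-0.4, True), (0.8, True), (0.8, True)]
ring [ 0.6603 -0.2487] 0.706 [(0, True), (0, True), (0.4, True), (0.4, True), (-0.4, True), (-0.4, True), (0.8, True), (0.8, True)]
post [0.531  0.0293] 0.532 [(0, True), (0, True), (0.4, True), (0.4, True), (-0.4, True), (-0.4, True), (0.8, True), (0.8, True)]
cap [0.6373 0.2756] 0.694 [(0, True), (0, True), (0.4, True), (0.4, True), (-0.4, True), (-0.4, True), (0.8, True), (0.8, True)]
support [0.461  0.2838] 0.541 [(0, True), (0, True), (0.4, True), (0.4, True), (-0.4, True), (-0.4, True), (0.8, True), (0.8, True)]
[(0, array([ 0.63,  0.11, -0.78,  1.69,  0.08,  1.37, -1.74])), (0.4, array([ 0.63,  0.11, -0.79,  1.69,  0.08,  1.37, -1.34]))]
```

Run:
```python
from h import *
P=np.load("coarse.npz"); row=[]
Z=dict(cover=.016,ring=.05,post=.098,cap=.048,support=.008)
import pickle; S={}
for k in Z:
    m.move_ptp([*P[k],.2],D); o=m.observe(); im=m.camera("wrist")[:,:,::-1].copy()
    S[k]=(o,im); row.append(ortho(im,cam("wrist",o),P[k],Z[k])); print(k,o['time_s'],o['tcp_pos'].round(4))
    if k=='post': row.append(ortho(im,cam("wrist",o),P[k],.01))
pickle.dump(S,open("tour.pkl","wb"))
cv2.imwrite("pics/m2.png",np.vstack([np.hstack(row[:3]),np.hstack(row[3:])]))
```

```text
cover 1.3083 [ 0.4143 -0.3223  0.2002]
ring 2.3583 [ 0.6591 -0.2508  0.1999]
post 3.5833 [0.5318 0.0274 0.2003]
cap 4.675 [0.6381 0.2733 0.1997]
support 5.4667 [0.4624 0.2825 0.2008]
```

View pics/m2.png

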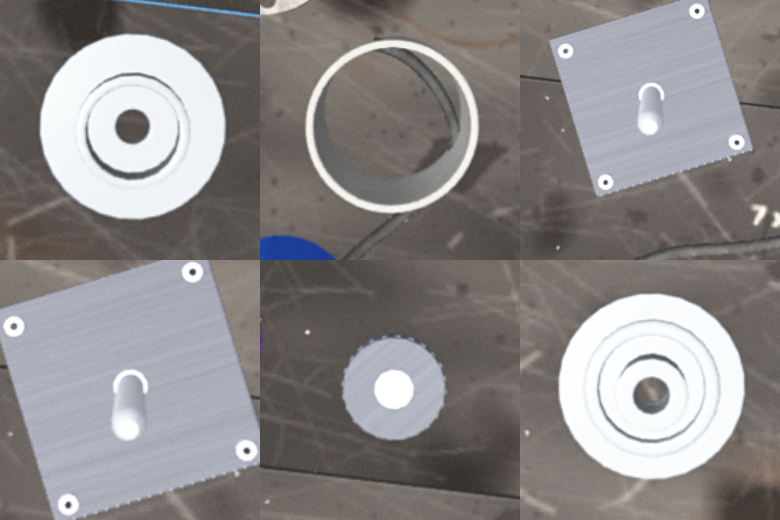

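The rectified views show each part within a few mm of the coarse estimate: cover centre (132.5,126.5), ring (131.5,126), cap (134,128), support (131.5,126.5) and post tip about (129,125). The post matters most, so I'll zoom in on it.

Run:
```python
from h import *
import pickle
S=pickle.load(open("tour.pkl","rb"));P=np.load("coarse.npz")
f=lambda k,z,h:ortho(S[k][1],cam("wrist",S[k][0]),P[k],z,h,260)
cv2.imwrite("pics/m3.png",np.vstack([np.hstack([f('post',.098,.02),f('post',.016,.07),f('post',.01,.025)]),np.hstack([f('support',.032,.03),f('cover',.032,.04),f('cap',.048,.035)])]))
print(m.observe()['tcp_pos'], P['support'])
```

```text
[0.46291974 0.28259852 0.20069118] [0.46098889 0.28378328]
```

View pics/m3.png

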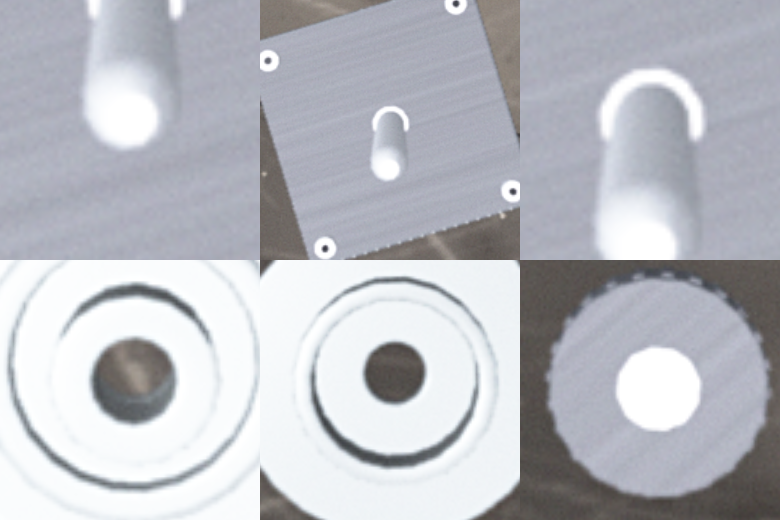

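Refined positions are all in observed-TCP terms, since the arm settles about 2 mm off the command and I have to correct for that. Next I'll pick the support.

```bash
cat >> h.py <<'E'
Q=dict(post=(.5330,.0291),support=(.4630,.2829),cover=(.4168,-.3224),cap=(.6380,.2733),ring=(.6626,-.2496))
def go(p,v=.4,tol=.0005,n=3,ptp=False,yaw=0.):
    "move and correct until the OBSERVED tcp is at p"
    p=np.array(p,float); c=p.copy(); O=[np.pi,0,yaw]
    for i in range(n):
        if ptp and i==0: m.move_ptp(c,O)
        else: m.servo_line(c,v=v if i==0 else .03,rotation=O)
        m.sleep(.15); e=p-m.observe()['tcp_pos']
        if abs(e).max()<tol: break
        c=c+e
    return c   # command that gives p
def rep(s):
    o=m.observe(); print(s,round(o['time_s'],2),'tcp',o['tcp_pos'].round(4),'rpy',o['orientation'].round(4),'F',o['ft_force'].round(1),'gap',round(o['finger_gap'],3),'gf',round(o['grip_force'],1))
def pick(xy,z,strength,lift,yaw=0.,opening=1.,zh=.12):
    m.grip(opening); c=go([*xy,zh],ptp=True,yaw=yaw); off=c-np.array([*xy,zh]); rep('hover')
    m.servo_line(off+[*xy,z],v=.15,max_force=15); rep('down')
    m.grip(0.,strength); rep('gripped')
    m.servo_line(off+[*xy,lift],v=.2); rep('lifted')
def lower(c,z,zc,dz=.004,v=.04,f=6):
    "from command c (observed height z) down to observed zc-dz, guarded"
    hit=m.servo_line([c[0],c[1],c[2]+zc-dz-z],v=v,max_force=f); rep(f'lowered hit={hit}, expected z {zc:.4f}')
E
python3 - <<'E'
from h import *
pick(Q['support'],.019,60,.16)
E
```

```text
hover 7.1 tcp [0.4628 0.2828 0.1196] rpy [3.1416e+00 2.0000e-04 0.0000e+00] F [-0.1 -0.2 -0.2] gap 1.001 gf 0.0
down 7.92 tcp [0.4634 0.2834 0.0194] rpy [-3.1408e+00 -1.1000e-03  2.0000e-04] F [0.2 0.3 0.4] gap 1.0 gf 0.0
gripped 8.45 tcp [0.4633 0.2829 0.02  ] rpy [ 3.1412e+00 -1.1000e-03 -3.0000e-04] F [-2.2 -1.5  7.3] gap 0.443 gf 59.1
lifted 9.31 tcp [0.4619 0.282  0.1581] rpy [ 3.1403e+00  2.3000e-03 -1.0000e-04] F [-0.4 -0.4 -3.5] gap 0.442 gf 60.5
```

Run:
```python
from h import *
x,y=Q['post']; x+=.0003
go([x,y,.16],n=1); c=go([x,y,.124]); rep('above')
lower(c,.124,.030,dz=.003)
```

```text
above 11.47 tcp [0.5331 0.0291 0.1237] rpy [-3.1416e+00  1.0000e-04  0.0000e+00] F [ 0.5  0.  -2.8] gap 0.445 gf 61.4
lowered hit=True, expected z 0.0300 13.58 tcp [0.5331 0.0291 0.03  ] rpy [ 3.1415e+00  4.0000e-04 -0.0000e+00] F [-0.2  0.4  6.6] gap 0.443 gf 62.2
```

Seated exactly at the expected height. Release it and pick the ring on its +y wall.

Run:
```python
from h import *
m.grip(1.); rep('released'); o=m.observe()['tcp_pos']; m.servo_line([o[0],o[1],.18],v=.25)
x,y=Q['ring']
go([x,y+.046,.18],n=1,ptp=True)
pick((x,y+.046),.028,100,.17,opening=.4,zh=.11)
```

```text
released 14.12 tcp [0.5313 0.0289 0.0284] rpy [-3.1414e+00  4.1000e-03 -1.0000e-04] F [ 0.6 -0.6  0.8] gap 1.005 gf 0.0
hover 17.98 tcp [ 0.6625 -0.2035  0.1096] rpy [-3.1415e+00  1.0000e-04  1.0000e-04] F [ 0.5 -0.4 -1.2] gap 0.4 gf 0.0
down 18.68 tcp [ 0.6632 -0.2036  0.0284] rpy [ 3.1414e+00 -1.2000e-03  0.0000e+00] F [ 1.2 -0.3  0.5] gap 0.404 gf 0.0
gripped 19.06 tcp [ 0.6633 -0.2037  0.0295] rpy [ 3.1407e+00 -1.9000e-03  1.0000e-04] F [-1.   0.7  5.5] gap 0.053 gf 106.7
lifted 19.92 tcp [ 0.6613 -0.2033  0.1675] rpy [-3.1406  0.0034 -0.    ] F [-0.5 -0.1 -4.3] gap 0.051 gf 106.3
```

Run:
```python
from h import *
x,y=Q['post']
go([x+.0005,y+.046,.17],n=1); c=go([x+.0005,y+.046,.145],n=2); rep('above'); np.save('c.npy',c)
o=m.observe(); im=m.camera("wrist")[:,:,::-1].copy(); t=o['tcp_pos']
C=cam("wrist",o)
A=ortho(im,C,(x,y),t[2]+.0205,.065,400)
cv2.imwrite("pics/r1.png",np.hstack([A,cv2.resize(im,(400,300))[:, :].repeat(1,0) if 0 else ortho(im,C,(x,y),.098,.065,400)]))
```

```text
above 21.78 tcp [0.533  0.0754 0.1444] rpy [ 3.1415e+00 -4.0000e-04  1.0000e-04] F [ 0.4  0.2 -4.1] gap 0.049 gf 106.6
```

View pics/r1.png

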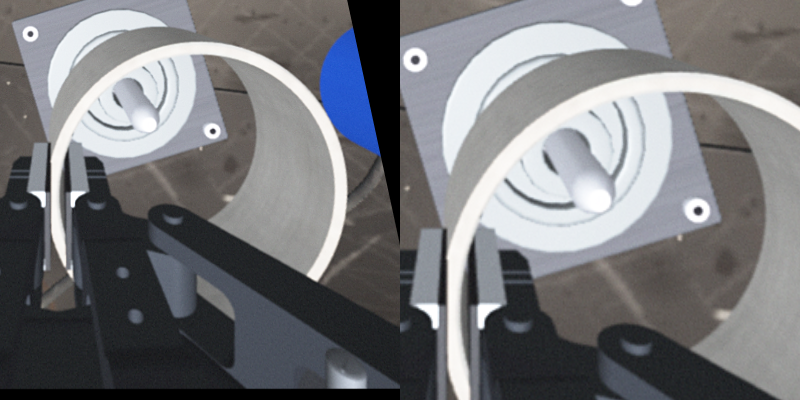

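The picture shows the support flat on the base with the post inside the held ring. The ring's outer edge runs from 50 to 348 with its top at 42, so it is centred within about 1 mm. Lowering it.

Run:
```python
from h import *
c=np.load('c.npy'); z=m.observe()['tcp_pos'][2]
lower(c,z,.0475,dz=.003)
```

```text
lowered hit=True, expected z 0.0475 24.07 tcp [0.5335 0.0755 0.0471] rpy [-3.141e+00 -2.000e-04 -1.000e-04] F [ 1.7 -0.4  4.9] gap 0.05 gf 105.2
```

Run:
```python
from h import *
m.grip(.25); rep('released'); o=m.observe()['tcp_pos']; m.servo_line([o[0],o[1],.18],v=.25)
x,y=Q['post']; o=m.observe(); im=m.camera("wrist")[:,:,::-1].copy()
cv2.imwrite("pics/r2.png",ortho(im,cam("wrist",o),(x,y),.068,.065,400))
pick(Q['cover'],.016,60,.19)
```

```text
released 24.38 tcp [0.5324 0.0762 0.0459] rpy [-3.14e+00  1.90e-03  8.00e-04] F [2.7 3.5 2.3] gap 0.249 gf 2.1
hover 28.26 tcp [ 0.4168 -0.3225  0.12  ] rpy [ 3.1416e+00 -1.0000e-04 -0.0000e+00] F [-0.  -0.3  0.1] gap 0.997 gf 0.0
down 29.1 tcp [ 0.4174 -0.3229  0.0167] rpy [ 3.1408e+00 -1.1000e-03  0.0000e+00] F [ 0.3 -0.6  0.2] gap 1.001 gf 0.0
gripped 29.47 tcp [ 0.4176 -0.3228  0.0182] rpy [ 3.1404e+00 -1.3000e-03 -6.0000e-04] F [-1.9  2.2  9.1] gap 0.723 gf 62.5
lifted 30.48 tcp [ 0.4158 -0.3218  0.1884] rpy [-3.1398e+00  2.2000e-03  0.0000e+00] F [-0.7 -0.3 -3.7] gap 0.713 gf 65.8
```

View pics/r2.png

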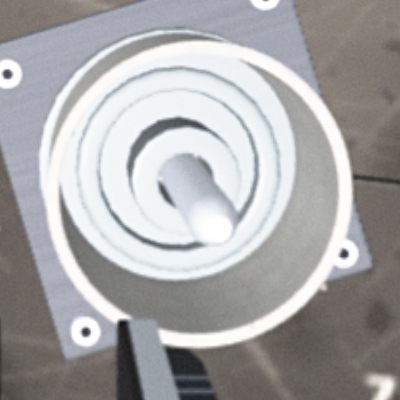

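The ring stands on the support round its step: its edge spans 47–352 by 40–347, so its centre is about 2 mm to +x of the estimated post axis, which is within the play. The cover is gripped. Now lowering it.

Run:
```python
from h import *
x,y=Q['post']; x+=.0016
go([x,y,.19],n=1); c=go([x,y,.124]); rep('above')
lower(c,m.observe()['tcp_pos'][2],.0782,dz=.003)
```

```text
above 32.98 tcp [0.5343 0.0291 0.1236] rpy [-3.1416e+00  2.0000e-04  0.0000e+00] F [-0.7  0.  -3.4] gap 0.713 gf 67.4
lowered hit=True, expected z 0.0782 34.02 tcp [0.5341 0.0291 0.0782] rpy [3.1415e+00 1.2000e-03 0.0000e+00] F [-0.8 -0.5  4.6] gap 0.716 gf 68.2
```

Run:
```python
from h import *
m.grip(1.); rep('released'); o=m.observe()['tcp_pos']; m.servo_line([o[0],o[1],.19],v=.25)
x,y=Q['post']; o=m.observe(); im=m.camera("wrist")[:,:,::-1].copy()
cv2.imwrite("pics/r3.png",ortho(im,cam("wrist",o),(x,y),.076,.065,400))
pick(Q['cap'],.024,60,.19)
```

```text
released 34.4 tcp [0.5323 0.0288 0.0765] rpy [-3.1414e+00  4.6000e-03 -1.0000e-04] F [ 0.4  0.5 -0.3] gap 1.002 gf 0.0
hover 37.28 tcp [0.6379 0.2735 0.1198] rpy [-3.1415e+00  1.0000e-04  0.0000e+00] F [ 0.1 -0.1 -0. ] gap 1.004 gf 0.0
down 38.08 tcp [0.6385 0.2741 0.0248] rpy [-3.1407e+00 -1.2000e-03  1.0000e-04] F [ 0.6 -0.   0.6] gap 0.998 gf 0.0
gripped 38.44 tcp [0.6391 0.274  0.0258] rpy [-3.1405e+00 -2.9000e-03 -2.0000e-04] F [-0.3 -1.1  5.4] gap 0.683 gf 65.2
lifted 39.42 tcp [0.6372 0.2728 0.188 ] rpy [3.1402e+00 2.6000e-03 0.0000e+00] F [ 0.2 -0.9 -2.2] gap 0.68 gf 64.5
```

View pics/r3.png

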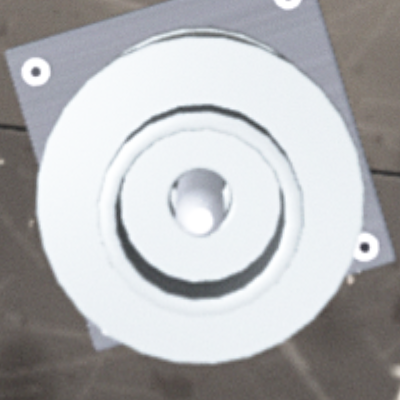

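The cover lies flat and centred: its flange spans 36–364 by 29–364 and the post is inside the hole at (200,200). The cap is gripped. Lowering it.

Run:
```python
from h import *
x,y=Q['post']; x+=.0015
go([x,y,.19],n=1); c=go([x,y,.132]); rep('above')
lower(c,m.observe()['tcp_pos'][2],.1018,dz=.003)
```

```text
above 41.63 tcp [0.5343 0.0293 0.1315] rpy [-3.1416e+00  1.0000e-04  1.0000e-04] F [-1.   0.5 -1.9] gap 0.677 gf 65.4
lowered hit=True, expected z 0.1018 42.34 tcp [0.5337 0.0292 0.1015] rpy [ 3.1415e+00  1.8000e-03 -0.0000e+00] F [-0.7  0.8  5.8] gap 0.678 gf 66.4
```

Run:
```python
from h import *
m.grip(1.); o=m.observe()['tcp_pos']; m.servo_line([o[0],o[1],.24],v=.2); m.sleep(.3); rep('up')
s=m.camera("scene")[:,:,::-1]; w=m.camera("wrist")[:,:,::-1]
cv2.imwrite("pics/f.png",np.hstack([cv2.resize(s[170:350,220:440],(440,360),interpolation=cv2.INTER_CUBIC),cv2.resize(w,(360,360))]))
```

```text
up 43.88 tcp [0.5322 0.0289 0.2392] rpy [-3.1411  0.005  -0.    ] F [ 0.4 -0.6  0. ] gap 1.003 gf 0.0
```

View pics/f.png

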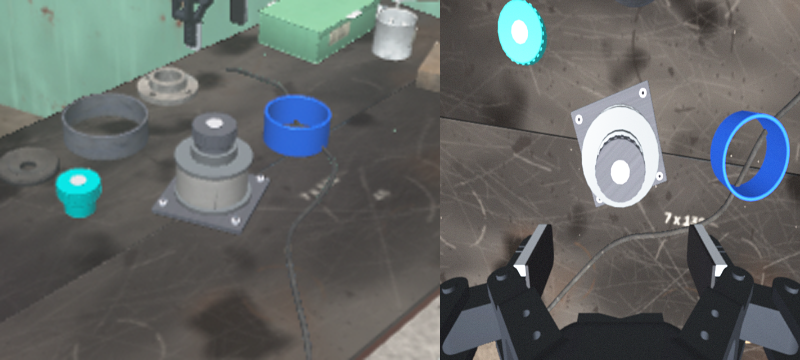

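The full stack is on the stand at about (212,165) in the left view, level with the cap inside the collar, and the gripper is clear.

```bash
python3 -c "
from bench import manip
print(manip.sign_off())"
```

```text
the job is handed in; nothing more can be done
None
```

The support disc, small ring, cover disc and cap are mounted on the stand in that order, each lowered to within 0.5 mm of its expected seated height, and I handed the job in with the gripper clear at about 44 s of the 72 s allowed.

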